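# Seat the drive collar of a vegetable cutter over its hidden pin and hold it home

## Robot

A 6-joint arm with a two-finger parallel gripper is mounted at the origin on the work surface. World frame = base frame: x ahead of the robot, y to its left, z up, the work surface at z = 0. Lengths are in m, angles in rad, forces in N, time in s.
With the tool pointing down it reaches from about 0.35 to 0.775 m from the base axis. Payload 5.5 kg.
Tool frame: the origin (TCP) lies at the very end of the fingers, on their centre line; the grasp point (between the pads) lies 19 mm behind it (r.grasp_offset is the distance from the TCP to the grasp point, in m); z points along the fingers, y is the line along which they close (so a half turn about z gives the same grasp; the last joint's range is limited). The gripper opens to 85 mm and grips with 20 to 120 N. Pads are 22 mm wide; open, the fingers measure 114 mm over their backs; the gripper's body (76 mm by 85 mm) begins 54 mm behind the grasp point. The pads swing forward as they close: fully open they stand 13 mm farther back than shut.
Start: joints at [-1.394, 0.313, 0.046, 1.304, 0, 1.431], TCP at [0.179, -0.546, 0.231] pointing down, gripper open.
Joint ranges: [-2.76, 2.76], [-0.86, 1.69], [-1.03, 1.26], [-2.2, 2.34], [-1.47, 1.5], [-3.14, 3.14]. Speed limits (rad/s): [2.57, 2.57, 3.14, 3.14, 3.14, 3.14].

## Interface

Orientations are given as a unit quaternion [w, x, y, z].
In Python, from plant import sensors, read_camera, workorder, boxes_of, r gives the robot as it stands.
- The arm moves only by the tool step_arm, never from a script. Its argument "commands" is one flat list of numbers, 4 for each row, row after row: the shift along the tool's x, y, z in cm, then the turn about the tool's z in degrees. A call has 1 to 5 rows; each row is the pose to reach, as a shift and turn from the pose commanded when the call began, along the tool's axes at that moment; what a row does not reach only later rows make up. A row lasts 1/12 s, in which the tool goes at most 41.7 mm and 7.16 degrees, less where a joint would pass 70% of its speed; a pose out of reach is approached as far as the arm can. A call with a gripper value outside its range is refused whole. "fingers" is the opening in per cent of the stroke, from 0 (shut) to 100 (fully open), set as the call begins (left out, the last holds). The fingers move at their own pace and stop on an object; "squeeze" is the grip in N (left out, the last holds). Time passes only in rows, so rows that repeat a pose let the fingers close. It gives the time, the measured TCP pose, the force, the opening and the grip force at its end, in the units of the state.
- sensors.state(): the state, without advancing time (a new reading comes with each control period).
- read_camera(name): name is "side" or "top" or "wrist"; returns a dict with "color" (384x512x3 uint8, red, green, blue), "z_map" (384x512 float32, m along the optical axis (not along the pixel's ray), 0 where there is no reading), "fx", "fy", "cx", "cy" (pixels), "rvec" (rotation vector, rad) and "tvec" (3), from world to camera coordinates, as OpenCV has them; the wrist camera has in their place "mount" (4x4, takes a point from camera to tool coordinates, whose origin is the TCP and whose axes are the flange's). Camera axes: x right, y down, z forward; pixel columns grow to the right and rows downward; lengths in m; the calibration is good to about 2 mm. A picture is of the moment at which its call begins: read the wrist's pose just before it.
- workorder.hand_in(): hands the job in; it is judged then, once.
Trained networks look in a picture, given as the dict that the camera call returned (one of the last four; its "shot" number tells which), for a name from the list of things; names that differ only in an ending like _2 or _b are one class to them, and where a whole thing is asked for, a point or a joint stands for the part that bears it (a point fixed in the world has none). Each returns a list of dicts, best first, with "conf" (0 to 1); they miss things now and then, are a little off and sometimes report something else, mostly with a low value. They report only what shows in the picture. A call takes as long as a camera call. They do not tell look-alikes from the thing itself.
- boxes_of(label, picture): "extent" ([left, top, right, bottom] as shares, 0 to 1, of the picture: columns of its width, rows of its height, round what is visible of it).
The state is a dict: "clock": time; "qpos": joint angles; "qd": joint speeds; "tau": joint torques, N m; "tool_pos": TCP position; "tcp_rot": TCP orientation; "force": force on the tool from outside, world axes, zero at the start; "ft_torque": the same for the moment, N m; "opening": opening from 0.0 (shut) to 1.0 (fully open); "grip_force": force on a finger pad.
Only numpy, scipy, OpenCV 4.12 (cv2) and the standard library are available. Lean on these libraries where they do the work, as an engineer would, in place of code of your own. Each camera call takes 0.05 s, during which the arm holds its last target. There are 200 camera calls.

## Task

Park the vegetable cutter's drive: twist the red park knob clockwise to its stop, then let go of it so that it springs back. After that turn the knurled collar on the drive shaft until its hidden keyway drops over the cross pin, push it fully home and keep holding it down with the gripper: the job finishes while you are still holding it there against its spring. Leave everything else on the table where it is.

Things in the scene. Friction and masses are not known exactly. Their poses are not given: they have to be found in the camera images.
- machine: White power base of a vegetable cutter, a box 220 (x) x 320 (y) x 100 high, fixed to the table. Origin under its centre; z up. Drive shaft and park knob stand on its flat deck (100 above the table), one 75 to the left and the other 75 to the right of the centre along the machine's y: which is where varies.
- drive: Upright steel drive shaft, diameter 20, fixed on the machine's deck; origin on its axis at deck level, z up; its top (red dot) is 60 above the origin. Foot plate: diameter 74, 4 high. Hidden under the collar a fixed level cross pin (diameter 6, 36 long, top 29 above the origin) goes through the shaft, in an unknown direction not given by the drive's axes.
- knob_grip (a point): Point on the axis of the red park knob, 36 above the deck: the middle height of its grip bar. The bar is 42 long, 14 thick and upright, rising to 48 above the deck above a disc of diameter 44 (top 14 above the deck). The point turns with the knob; its x lies along the bar, its z points up.
- park_knob (a joint): Turn of the park knob in rad: 0 at rest, growing clockwise seen from above, hard stop at 1.2. A spring always drives it back to 0: 0.03 Nm at rest, 0.13 Nm at the stop.
- collar: Loose knurled aluminium hub collar with a blue band round its top, outer diameter 56 to 57, height 42, 0.15 kg, upright round the shaft with play of about 1.5; grip it across its diameter from above. Origin on its axis at its underside. At the start the underside is 22 above the drive's origin; pushed down there it stops after 1 on the hidden pin.
- collar_top (a point): Centre of the collar's top, 42 above its underside. Inside is a hidden keyway slot (11 wide, 10 deep, same after half a turn). After 0.4 to 1.25 rad clockwise (from above) from the start it lies over the pin, with about 0.13 rad of play either way; then the collar can be pushed down until its underside is 11 above the drive's origin: home, a hard stop.
- ejector (a joint): Brass ejector ring (diameter 58) round the shaft, under the collar: how far it is pushed down (m), 0 at the start, 0.011 with the collar home. Its spring pushes the collar up all the way, with 3.5 N at 0 and 7 N at home, so the collar jumps up if let go.
- spice_jar: Bystander, loose, leave alone: amber jar with red cap, diameter 42, height 75, standing on the machine's deck between and behind shaft and knob; origin under its foot.
- slicing_disc: Bystander, loose, leave alone: steel slicing disc lying on the table beside the machine, diameter 170, 18 high at its hub; origin under its centre.
- measuring_cup: Bystander, loose, leave alone: clear measuring cup, diameter 72, height 85, handle towards its +y, standing beside the machine; origin under its foot.
- inset_pan: Bystander, loose, leave alone: open steel pan 170 x 105 x 65 on the table; origin under its centre.
- squeeze_bottle: Bystander, loose, leave alone: amber squeeze bottle with yellow cap, diameter 60, height 170, on the far side of the table; origin under its foot.
- knob_base: Grey round foot (diameter 68, 6 high) on the deck that carries the park knob; fixed. Origin under its centre at deck level, x along the resting grip bar, z up.
There are look-alikes about, which are no part of the job. Leave any green or purple look-alike of the collar alone.

How it is judged:
By the outcome, as a careful person would: the job done as asked, in the order asked, and still so for the second after the job is handed in, while the arm keeps its last pose, push and grip.
It also fails if it takes over 51 s, if anything falls off the work surface, if the arm or the gripper's body presses on something with over 40 N, if the wrist force passes 120 N, or if a joint passes its speed limit or range.

## Working session

There is one attempt and no reset: what is moved stays moved. The work goes in short steps, Python scripts to look and compute and a tool call to move; the robot and the scene stay as the last step left them, time stands still between calls to the robot, and variables do not carry over. Pictures are saved under pics/ and viewed, at most 10 in all, crops included, and the job is handed in when it is done.

Besides the shell and the picture viewer there is one more tool, called after "Request:" as name(argument=value, ...), one argument or row to a line, values as JSON. step_arm: Moves the arm, as the interface text tells. Its arguments: {"type":"object","properties":{"commands":{"type":"array","items":{"type":"number"}},"fingers":{"type":"number"},"squeeze":{"type":"number"}},"required":["commands"]}

```bash
mkdir -p pics
cat > h.py <<'E'
import numpy as np, cv2
from plant import sensors, read_camera, boxes_of, r
from scipy.spatial.transform import Rotation as R
def T():
    s=sensors.state(); q=s["tcp_rot"]; return R.from_quat([q[1],q[2],q[3],q[0]]).as_matrix(), np.array(s["tool_pos"])
def cloud(p, pose=None):
    z=p["z_map"]; v,u=np.mgrid[:384,:512]
    c=np.stack([(u-p["cx"])/p["fx"]*z,(v-p["cy"])/p["fy"]*z,z],-1)
    if "mount" in p:
        m=np.array(p["mount"]); M,t=pose; w=(c@m[:3,:3].T+m[:3,3])@M.T+t
    else:
        Q=cv2.Rodrigues(np.array(p["rvec"],float))[0]; w=(c-np.array(p["tvec"]).ravel())@Q
    w[z==0]=np.nan
    return w
def save(n,im,k=1):
    cv2.imwrite("pics/"+n, cv2.resize(im[:,:,::-1],None,fx=k,fy=k,interpolation=cv2.INTER_CUBIC))
E
python3 - <<'E'
from h import *
s=sensors.state(); print(s, r.grasp_offset)
ims=[]
for n in ("top","side"):
    p=read_camera(n); w=cloud(p); np.save(n+"_w.npy",w); np.save(n+"_c.npy",p["color"])
    for l in ("collar","park_knob","drive","spice_jar","machine"):
        for b in boxes_of(l,p)[:4]:
            e=np.array(b["extent"])*[512,384,512,384]; c=((e[:2]+e[2:])/2).astype(int)
            print(n,l,round(b["conf"],2),e.round(),w[c[1],c[0]].round(3))
    save(n+".png",p["color"],1.5)
E
```

```text
{'clock': 0.0, 'qpos': array([-1.39361786e+00,  3.13981413e-01,  4.49912687e-02,  1.30358474e+00,
       -6.81591661e-07,  1.43122841e+00]), 'qd': array([ 1.99068382e-03, -1.73669804e-03, -1.06306143e-03, -2.84530519e-05,
        6.57613085e-04, -6.32185755e-04]), 'tau': array([-1.03455488e-05, -4.80628574e+01,  2.98531616e+01,  1.94321678e-02,
       -1.02094295e-04, -5.61138464e-06]), 'tool_pos': array([ 0.17901845, -0.54589796,  0.23042469]), 'tcp_rot': array([-8.89116361e-04,  9.87484766e-01,  1.57711909e-01, -1.70629059e-05]), 'force': array([ 0.76874415, -0.67960452,  0.61305456]), 'ft_torque': array([0.04163266, 0.04797274, 0.06035294]), 'grip_force': 0.0, 'opening': 1.0010359862085898} 0.0187
top collar 0.89 [351. 237. 377. 258.] [ 0.432 -0.3    0.003]
top collar 0.81 [308. 269. 333. 288.] [ 0.35  -0.17  -0.002]
top collar 0.56 [293. 195. 320. 220.] [ 0.528 -0.125  0.159]
top park_knob 0.52 [244. 195. 260. 216.] [0.542 0.016 0.147]
top drive 0.6 [292. 204. 315. 222.] [ 0.515 -0.116  0.163]
top spice_jar 0.73 [273. 172. 287. 189.] [ 0.599 -0.057  0.179]
top machine 0.6 [217. 167. 336. 257.] [ 0.532 -0.049  0.099]
side collar 0.95 [226. 215. 251. 235.] [ 0.526 -0.145  0.164]
side collar 0.89 [190. 290. 212. 320.] [ 0.422 -0.29   0.019]
side collar 0.84 [164. 256. 187. 281.] [ 0.348 -0.19   0.041]
side collar 0.48 [232. 188. 247. 197.] [0.534 0.013 0.125]
side park_knob 0.51 [232. 183. 250. 202.] [0.54  0.012 0.126]
side drive 0.48 [224. 221. 254. 245.] [ 0.528 -0.157  0.145]
side drive 0.18 [226. 211. 251. 240.] [ 0.526 -0.145  0.164]
side spice_jar 0.92 [255. 192. 270. 221.] [ 0.595 -0.074  0.155]
side machine 0.72 [197. 177. 279. 279.] [ 0.523 -0.151  0.162]
```

View pics/top.png

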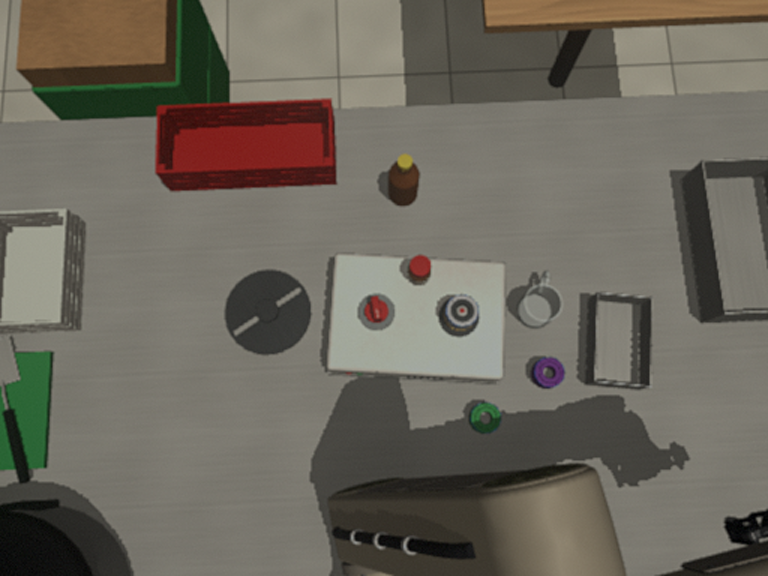

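Run:
```python
from h import *
w=np.load("top_w.npy"); c=np.load("top_c.npy")
save("topcrop.png",c[150:300,210:390],4)
for nm in("top","side"):
    w=np.load(nm+"_w.npy"); c=np.load(nm+"_c.npy").astype(int)
    red=(c[...,0]>110)&(c[...,1]<80)&(c[...,2]<80)&(w[...,2]>.1)&(w[...,2]<.16)
    P=w[red]; P=P[(abs(P[:,0]-.54)<.06)&(abs(P[:,1]-.015)<.06)]
    print(nm,len(P),np.median(P,0),P.min(0),P.max(0))
    hi=P[P[:,2]>.138][:,:2]
    if len(hi)>5:
        d=hi-hi.mean(0); S,V=np.linalg.eigh(d.T@d/len(d)); print("bar",hi.mean(0),V[:,1],np.sqrt(S))
    m=(np.hypot(w[...,0]-.525,w[...,1]+.13)<.06)&(w[...,2]>.15); P=w[m]
    print("collar",P.min(0),P.max(0),P.mean(0))
    m=(abs(w[...,2]-.1)<.006)&(abs(w[...,0]-.53)<.25)&(abs(w[...,1]+.05)<.25)
    print(cv2.minAreaRect(w[m][:,:2].astype(np.float32)))
```

```text
top 146 [0.54468704 0.01676492 0.11599909] [ 5.23533127e-01 -4.62988784e-04  1.04980152e-01] [0.56437914 0.04061838 0.15280925]
bar [0.54672355 0.02003958] [-0.99220312 -0.12463135] [0.00345206 0.010667  ]
collar [ 0.50035885 -0.15605415  0.15054986] [ 0.55660619 -0.09957613  0.17198144] [ 0.52826732 -0.12771404  0.16330359]
((0.6018279194831848, -0.059987157583236694), (0.3193420171737671, 0.3512868285179138), 84.20925903320312)
side 151 [0.53989403 0.01135557 0.12139511] [ 0.5214177  -0.00506567  0.10597143] [0.56129133 0.02246961 0.14985166]
bar [0.54143351 0.01413518] [-0.9858619  -0.16755987] [0.0027319  0.01014912]
collar [ 0.49653519 -0.1600345   0.1503551 ] [ 0.55283419 -0.10225118  0.16681618] [ 0.52537063 -0.13418547  0.16151882]
((0.6011327505111694, -0.06374967098236084), (0.3207666873931885, 0.35544511675834656), 84.23760986328125)
```

View pics/topcrop.png

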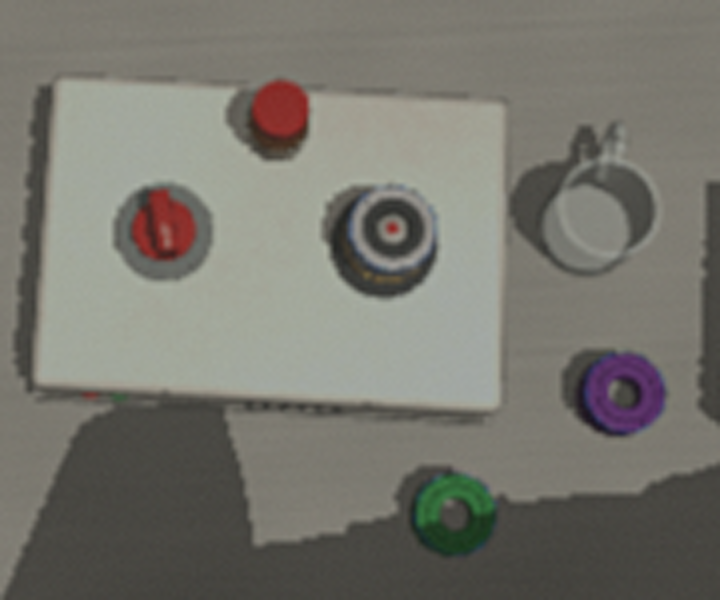

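The real collar is the grey one with the blue band on the deck (top picture, 1.5x scale: 461,313). The look-alikes are the green one (485,417) and the purple one (548,372). The knob is red with a bar at (376,311), and could be confused with the jar's red cap at (420,267). The crop confirms the choice. I'm moving above the knob now, turning to about 188° yaw.

Request:
step_arm(
  commands=[2.6, -2.1, 0, -6.8, 5.2, -4.2, 0, -13.6, 7.8, -6.3, 0, -20.4, 10.4, -8.4, 0, -27.2, 13, -10.5, 0, -34],
)

```text
clock: 1.02
tool_pos: [0.2705, -0.4049, 0.2314]
tcp_rot: [0.0, 0.897, 0.442, 0.0]
force: [0.0, 0.0, -0.2]
opening: 0.999
grip_force: 0.0
```

Request:
step_arm(
  commands=[3.3, -0.3, 0, -6.8, 6.7, -0.6, 0, -13.6, 10, -0.8, 0, -20.4, 13.4, -1.1, 0, -27.2, 16.7, -1.4, 0, -34],
)

```text
clock: 1.43
tool_pos: [0.362, -0.2642, 0.2316]
tcp_rot: [0.0, 0.729, 0.685, 0.0]
force: [0.5, 0.5, -0.2]
opening: 1.001
grip_force: 0.0
```

Request:
step_arm(
  commands=[2.9, 1.6, 0, -6.8, 5.8, 3.2, 0, -13.6, 8.8, 4.9, 0, -20.4, 11.7, 6.5, 0, -27.2, 14.6, 8.1, 0, -34],
)

```text
clock: 1.85
tool_pos: [0.4527, -0.1239, 0.2316]
tcp_rot: [0.0, 0.496, 0.868, -0.0]
force: [0.4, -0.6, 0.2]
opening: 0.999
grip_force: 0.0
```

Request:
step_arm(
  commands=[1.5, 3, 0, -6.8, 3, 6, 0, -13.6, 4.6, 9, 0, -20.4, 6.1, 11.9, 0, -27.2, 7.6, 14.9, 0, -34],
)

```text
clock: 2.27
tool_pos: [0.5433, 0.0167, 0.2315]
tcp_rot: [0.0, 0.221, 0.975, -0.0]
force: [-0.6, -0.9, 0.2]
opening: 0.999
grip_force: 0.0
```

Request:
step_arm(
  commands=[0, 0, 0, -6.8, 0, 0, 0, -13.6, 0, 0, 0, -20.4, 0, 0, 0, -27.2, 0, 0, 0, -34],
  fingers=55,
)

```text
clock: 2.68
tool_pos: [0.5427, 0.0153, 0.2313]
tcp_rot: [-0.0, -0.074, 0.997, -0.0]
force: [0.4, 0.7, -0.0]
opening: 0.549
grip_force: 0.0
```

```bash
cat > look.py <<'E'
from h import *
import sys
M,t=T(); p=read_camera("wrist"); w=cloud(p,(M,t)); c=p["color"].astype(int)
s=sensors.state(); print(s["clock"],t,np.degrees(np.arctan2(M[1,0],M[0,0])),s["qpos"].round(2),s["opening"])
save(sys.argv[1],p["color"],1.4)
np.save("wr_w.npy",w); np.save("wr_c.npy",c)
red=(c[...,0]>1.8*c[...,1])&(c[...,0]>1.8*c[...,2])&(c[...,0]>70)
P=w[red]; P=P[np.hypot(P[:,0]-.543,P[:,1]-.015)<.035]
print(len(P),P.min(0),P.max(0))
hi=P[P[:,2]>np.nanmax(P[:,2])-.006][:,:2]
if len(hi): print("bar",cv2.minAreaRect(hi.astype(np.float32)),hi.mean(0))
m=(np.hypot(w[...,0]-.526,w[...,1]+.131)<.06)&(w[...,2]>.158)&(w[...,2]<.169)
if m.sum(): print("collar",m.sum(),cv2.minEnclosingCircle(w[m][:,:2].astype(np.float32)),np.median(w[m][:,2]))
E
python3 look.py w1.png
```

```text
2.7333 [0.54270266 0.01533931 0.23125757] -171.4863124142932 [-0.12  0.25 -0.04  1.28 -0.   -0.27] 0.5467308377558603
1671 [ 0.52123891 -0.00182241  0.11073256] [0.56305038 0.04080369 0.14985967]
bar ((0.5421794652938843, 0.019382648169994354), (0.040620107203722, 0.01394263282418251), 6.675999164581299) [0.54193483 0.01929374]
collar 4677 ((0.5275861620903015, -0.1296539604663849), 0.029370643198490143) 0.16395217722262898
```

View pics/w1.png

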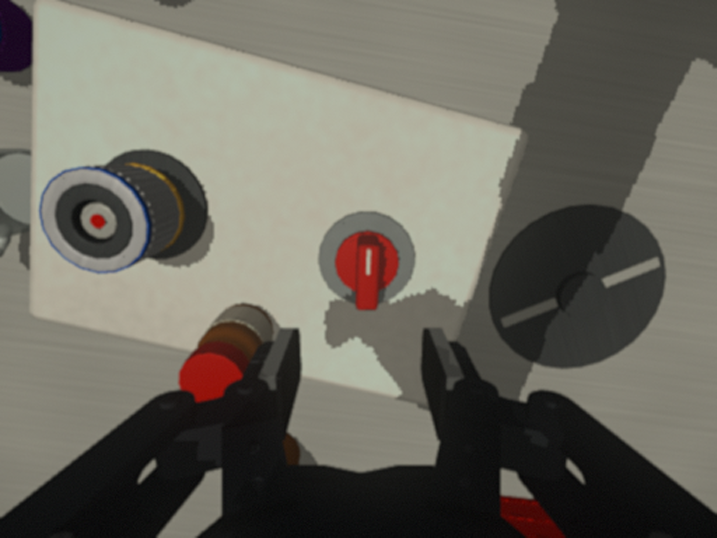

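The wrist view shows the knob bar at (368,272), almost in line with the tool, the collar at (97,220) and the jar at the left finger. I'll lower onto the bar and close.

Request:
step_arm(
  commands=[0, 0.4, 2.2, 1.8, 0, 0.4, 4.5, 1.8, 0, 0.4, 7, 1.8, 0, 0.4, 9.5, 1.8, 0, 0.4, 11.1, 1.8],
)

```text
clock: 3.15
tool_pos: [0.5409, 0.0192, 0.118]
tcp_rot: [-0.001, -0.054, 0.999, 0.0]
force: [0.0, -0.1, -0.3]
opening: 0.55
grip_force: 0.0
```

Request:
step_arm(
  commands=[0, 0, 0, 0, 0, 0, 0, 0, 0, 0, 0, 0, 0, 0, 0, 0, 0, 0, 0, 0],
  fingers=0,
  squeeze=40,
)

```text
clock: 3.57
tool_pos: [0.5426, 0.0192, 0.1213]
tcp_rot: [0.001, -0.055, 0.998, -0.0]
force: [-0.5, 1.0, -1.3]
opening: 0.153
grip_force: 43.5
```

Request:
step_arm(
  commands=[0, 0, 0, 0, 0, 0, 0, 0],
)

```text
clock: 3.73
tool_pos: [0.5426, 0.0192, 0.1213]
tcp_rot: [0.001, -0.055, 0.998, -0.0]
force: [-1.5, 2.1, 2.3]
opening: 0.163
grip_force: 44.0
```

Request:
step_arm(
  commands=[0, 0, 0, 6, 0, 0, 0, 12, 0, 0, 0, 18, 0, 0, 0, 24, 0, 0, 0, 30],
)

```text
clock: 4.15
tool_pos: [0.5424, 0.0188, 0.1213]
tcp_rot: [0.001, 0.207, 0.978, -0.0]
force: [-1.2, 0.7, 3.5]
opening: 0.154
grip_force: 44.1
```

Request:
step_arm(
  commands=[0, 0, 0, 6, 0, 0, 0, 12, 0, 0, 0, 18, 0, 0, 0, 24, 0, 0, 0, 30],
)

```text
clock: 4.57
tool_pos: [0.5422, 0.0185, 0.1213]
tcp_rot: [0.001, 0.454, 0.891, -0.0]
force: [-1.9, -0.8, 3.7]
opening: 0.151
grip_force: 44.2
```

Request:
step_arm(
  commands=[0, 0, 0, 3, 0, 0, 0, 6, 0, 0, 0, 9, 0, 0, 0, 12, 0, 0, 0, 12],
)

```text
clock: 4.98
tool_pos: [0.5422, 0.0186, 0.1213]
tcp_rot: [0.001, 0.541, 0.841, -0.001]
force: [-3.0, -1.6, 5.4]
opening: 0.154
grip_force: 67.4
```

Run:
```python
from h import *
s=sensors.state(); M,t=T(); print(t,np.degrees(np.arctan2(M[1,0],M[0,0])),s["force"],s["ft_torque"],s["grip_force"],s["opening"])
p=read_camera("top"); w=cloud(p)
```

```text
[0.54217171 0.0185688  0.12133358] 114.44810883766708 [-3.02290671 -1.63525025  5.44030748] [-0.41801715  0.80024504  1.68592363] 67.40079478360713 0.15413410659841667
```

Request:
step_arm(
  commands=[0, 0, 0, -3, 0, 0, 0, -3],
)

```text
clock: 5.2
tool_pos: [0.5421, 0.0185, 0.1213]
tcp_rot: [0.001, 0.519, 0.855, -0.0]
force: [-3.8, -2.1, 5.0]
opening: 0.153
grip_force: 44.8
```

Request:
step_arm(
  commands=[0, 0, 0, 0, 0, 0, 0, 0, 0, 0, 0, 0, 0, 0, 0, 0, 0, 0, 0, 0],
  fingers=100,
)

```text
clock: 5.62
tool_pos: [0.5422, 0.0192, 0.1202]
tcp_rot: [-0.0, 0.52, 0.854, 0.0]
force: [0.7, 1.2, -0.1]
opening: 0.855
grip_force: 0.0
```

Request:
step_arm(
  commands=[0, 0, -2.5, 0, 0, 0, -5, 0, 0, 0, -8, 0, 0, 0, -11, 0, 0, 0, -11, 0],
)

```text
clock: 6.03
tool_pos: [0.5451, 0.0189, 0.2365]
tcp_rot: [0.004, 0.52, 0.854, 0.002]
force: [1.4, 0.3, 1.4]
opening: 1.0
grip_force: 0.0
```

```bash
python3 look.py w2.png
```

```text
6.0833 [0.54506071 0.01887331 0.23646203] 117.35909438750856 [-0.11  0.25 -0.04  1.28  0.    0.98] 1.000962465510688
1165 [ 0.51458322 -0.00114311  0.11192736] [0.56275581 0.04074308 0.31595228]
bar ((0.5316047072410583, 0.027308065444231033), (0.03550346568226814, 0.0019761519506573677), 17.072559356689453) [0.5360812  0.02880193]
collar 1145 ((0.5338395833969116, -0.12151667475700378), 0.025753872469067574) 0.1639192929175254
```

View pics/w2.png

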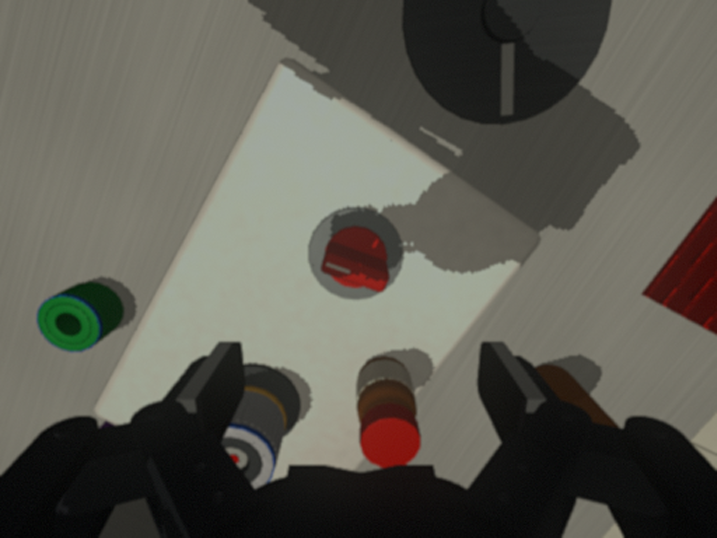

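The wrist view shows the red knob at (355,258) with its bar back at rest. The jar stands untouched at (390,430) and the collar is at the lower left (250,450). Next I go over the collar and grip it.

Request:
step_arm(
  commands=[-2.5, -1.6, 0, 0, -5, -3.2, 0, 0, -7.6, -4.9, 0, 0, -10.1, -6.6, 0, 0, -12.5, -8.2, 0, 0],
)

```text
clock: 6.5
tool_pos: [0.5258, -0.1307, 0.2289]
tcp_rot: [-0.001, 0.52, 0.854, -0.0]
force: [0.3, 0.6, 0.1]
opening: 0.997
grip_force: 0.0
```

Request:
step_arm(
  commands=[0, 0, 0, 0, 0, 0, 0, 0],
)

```text
clock: 6.67
tool_pos: [0.526, -0.1308, 0.2289]
tcp_rot: [-0.001, 0.521, 0.853, -0.0]
force: [0.1, -0.3, -0.5]
opening: 1.001
grip_force: 0.0
```

```bash
python3 look.py w3.png
python3 - <<'E'
from h import *
p=read_camera("side"); w=cloud(p); m=(np.hypot(w[...,0]-.526,w[...,1]-.017)<.06)
c=p["color"].astype(int); red=(c[...,0]>1.8*c[...,1])&(c[...,0]>1.8*c[...,2])&(c[...,0]>70)
P=w[red]; P=P[(np.hypot(P[:,0]-.542,P[:,1]-.017)<.04)&(P[:,2]>.138)][:,:2]
d=P-P.mean(0); print(P.mean(0),np.linalg.eigh(d.T@d)[1][:,1])
E
```

```text
6.7167 [ 0.52597369 -0.1307542   0.22889779] 117.17591567189578 [-0.39  0.25 -0.04  1.28  0.    0.7 ] 0.998921324548006
1621 [ 0.52297169 -0.00152444  0.11176043] [0.56327515 0.04059973 0.15017522]
bar ((0.5427862405776978, 0.02028556540608406), (0.03959627076983452, 0.012138069607317448), 6.897914886474609) [0.54351547 0.02000723]
collar 3942 ((0.5280045866966248, -0.12976248562335968), 0.02901449427008629) 0.16397804740985403
[0.54166423 0.01405296] [-0.98289186 -0.18418357]
```

View pics/w3.png

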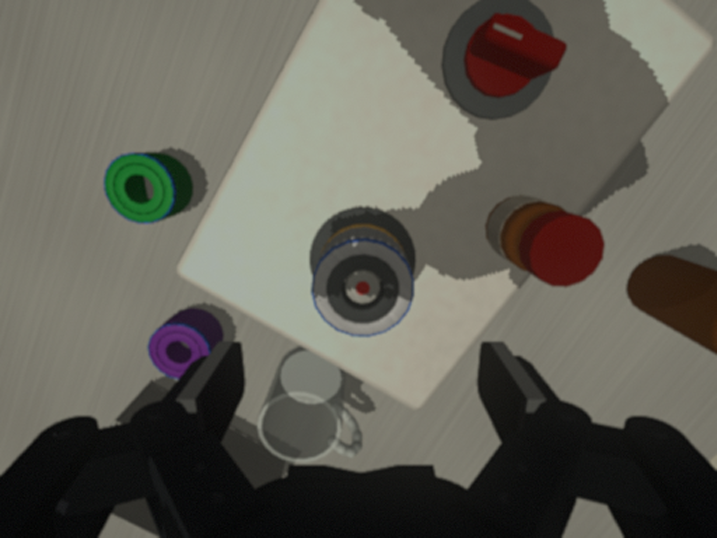

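The collar at (362,287) is centred between the open fingers, the knob bar is back at rest at 6.9°, and the jar at (550,240) is clear. I'll descend and grip.

Request:
step_arm(
  commands=[0, 0.2, 2.5, 0, 0, 0.2, 5, 0, 0, 0.2, 7.5, 0, 0, 0.2, 9.3, 0, 0, 0.2, 10.3, 0],
)

```text
clock: 7.18
tool_pos: [0.527, -0.1266, 0.1245]
tcp_rot: [-0.002, 0.519, 0.855, -0.0]
force: [0.1, 0.0, 0.1]
opening: 1.004
grip_force: 0.0
```

Request:
step_arm(
  commands=[0, 0, 0, 0, 0, 0, 0, 0, 0, 0, 0, 0, 0, 0, 0, 0],
  fingers=0,
  squeeze=60,
)

```text
clock: 7.52
tool_pos: [0.5277, -0.1289, 0.1285]
tcp_rot: [-0.0, 0.52, 0.854, -0.001]
force: [-4.6, -0.2, 0.2]
opening: 0.628
grip_force: 63.1
```

Request:
step_arm(
  commands=[0, 0, 0.1, 0, 0, 0, 0.2, 0, 0, 0, 0.2, 0],
)

```text
clock: 7.77
tool_pos: [0.5278, -0.129, 0.1273]
tcp_rot: [0.0, 0.52, 0.854, -0.001]
force: [-6.8, 0.2, 5.7]
opening: 0.635
grip_force: 63.8
```

```bash
cat > st.py <<'E'
from h import *
s=sensors.state(); M,t=T(); print(s["clock"],t,"yaw",np.degrees(np.arctan2(M[1,0],M[0,0])),"F",s["force"].round(1),"Tq",s["ft_torque"].round(2),s["grip_force"],s["opening"])
E
python3 st.py
```

```text
7.7667 [ 0.52778299 -0.12896979  0.12732887] yaw 117.33687821654392 F [-6.8  0.2  5.7] Tq [-0.06  1.37 -0.03] 63.81179250776768 0.6352353869154158
```

Request:
step_arm(
  commands=[0, 0, 0.15, 0, 0, 0, 0.15, 0],
)

```text
clock: 7.93
tool_pos: [0.5278, -0.129, 0.127]
tcp_rot: [0.001, 0.52, 0.854, -0.001]
force: [-9.1, 0.2, 13.6]
opening: 0.634
grip_force: 64.5
```

Request:
step_arm(
  commands=[0, 0, 0, 4, 0, 0, 0, 8, 0, 0, 0, 12, 0, 0, 0, 16, 0, 0, 0, 20],
)

```text
clock: 8.35
tool_pos: [0.5276, -0.1304, 0.1272]
tcp_rot: [0.002, 0.662, 0.75, -0.002]
force: [-10.0, -4.3, 14.0]
opening: 0.628
grip_force: 65.2
```

```bash
python3 st.py
```

```text
8.35 [ 0.52758298 -0.13044964  0.12721288] yaw 97.12537186389135 F [-10.   -4.3  14. ] Tq [-0.86  2.31  0.22] 65.15317741781473 0.6277204427692077
```

Request:
step_arm(
  commands=[0, -0.1, 0, 3, 0, -0.1, 0, 6, 0, -0.1, 0, 6],
)

```text
clock: 8.6
tool_pos: [0.5277, -0.1303, 0.1272]
tcp_rot: [0.002, 0.7, 0.714, -0.001]
force: [-6.8, -2.1, 11.5]
opening: 0.632
grip_force: 64.3
```

Request:
step_arm(
  commands=[0, 0, 0, 3, 0, 0, 0, 6, 0, 0, 0, 6],
)

```text
clock: 8.85
tool_pos: [0.5281, -0.1295, 0.1265]
tcp_rot: [0.002, 0.736, 0.677, 0.0]
force: [-2.5, 0.8, 5.0]
opening: 0.631
grip_force: 63.7
```

Request:
step_arm(
  commands=[0, 0, 0, 3, 0, 0, 0, 6, 0, 0, 0, 6],
)

```text
clock: 9.1
tool_pos: [0.5283, -0.1297, 0.1259]
tcp_rot: [0.002, 0.77, 0.638, 0.0]
force: [-2.5, -1.9, 5.1]
opening: 0.632
grip_force: 63.6
```

The force fell to spring level, so the slot is likely over the pin. I'll push down.

Request:
step_arm(
  commands=[0, 0, 0.15, 0, 0, 0, 0.3, 0, 0, 0, 0.4, 0, 0, 0, 0.4, 0],
)

```text
clock: 9.43
tool_pos: [0.5283, -0.1294, 0.1213]
tcp_rot: [0.001, 0.769, 0.639, 0.0]
force: [-1.5, -1.8, 4.5]
opening: 0.634
grip_force: 63.7
```

```bash
python3 st.py
```

```text
9.4333 [ 0.528292   -0.12944286  0.12132409] yaw 79.44087890988618 F [-1.5 -1.8  4.5] Tq [-0.23  0.56  0.06] 63.70324954390526 0.6339954724748226
```

Request:
step_arm(
  commands=[0, 0, 0.15, 0, 0, 0, 0.3, 0, 0, 0, 0.45, 0, 0, 0, 0.55, 0, 0, 0, 0.55, 0],
  squeeze=80,
)

```text
clock: 9.85
tool_pos: [0.5284, -0.1294, 0.1175]
tcp_rot: [0.002, 0.769, 0.639, 0.001]
force: [-6.1, -0.2, 16.5]
opening: 0.632
grip_force: 83.8
```

```bash
python3 st.py
```

```text
9.85 [ 0.52836272 -0.12944895  0.11750987] yaw 79.4477089629782 F [-6.1 -0.2 16.5] Tq [ 0.07  1.44 -0.02] 83.78370132297277 0.6324819016359332
```

Request:
step_arm(
  commands=[0, 0, 0.1, 0, 0, 0, 0.1, 0, 0, 0, 0.1, 0, 0, 0, 0.1, 0],
)

```text
clock: 10.18
tool_pos: [0.5284, -0.1294, 0.1174]
tcp_rot: [0.002, 0.769, 0.639, 0.001]
force: [-7.7, 0.6, 21.7]
opening: 0.626
grip_force: 84.4
```

```bash
python3 st.py
python3 - <<'E'
from h import *
M,t=T(); p=read_camera("wrist"); w=cloud(p,(M,t))
m=np.hypot(w[...,0]-.528,w[...,1]+.130)<.027
z=w[m][:,2]; print(np.histogram(z,np.arange(.1,.18,.004)))
im=p["color"].copy(); q=read_camera("side"); w=cloud(q); save("fin.png",np.hstack([im[:, :],cv2.resize(q["color"][170:300,170:300],(384,384))]),.85)
m=(np.hypot(w[...,0]-.528,w[...,1]+.130)<.032)&(w[...,2]<.19); print(np.histogram(w[m][:,2],np.arange(.1,.19,.004)))
E
```

```text
10.1833 [ 0.52837971 -0.12944571  0.11739875] yaw 79.44481423361486 F [-7.7  0.6 21.7] Tq [0.19 1.93 0.01] 84.36365939676762 0.6263065377135264
(array([   0,    0,   31,    5,    1,    5,    6,    6,   19,   20,   34,
         65, 1164, 7275,  810,  939,    0,    0,    1]), array([0.1  , 0.104, 0.108, 0.112, 0.116, 0.12 , 0.124, 0.128, 0.132,
       0.136, 0.14 , 0.144, 0.148, 0.152, 0.156, 0.16 , 0.164, 0.168,
       0.172, 0.176]))
(array([ 34,  20,  28,  15,  15,  18,  19,  19,  20,  22,  29,  15, 120,
       102,  31,   7,   2,   3,   5,   2,   3,   5]), array([0.1  , 0.104, 0.108, 0.112, 0.116, 0.12 , 0.124, 0.128, 0.132,
       0.136, 0.14 , 0.144, 0.148, 0.152, 0.156, 0.16 , 0.164, 0.168,
       0.172, 0.176, 0.18 , 0.184, 0.188]))
```

View pics/fin.png

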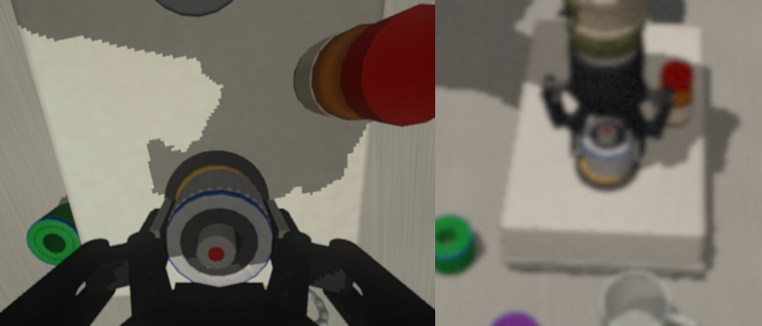

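The picture shows the collar at (218,240) held between the fingers, with its top at about 0.153 m and the shaft standing proud of it at (216,250). That means it is home. The jar and the other things are undisturbed, so I'm handing in.

```bash
python3 -c "
from plant import workorder
print(workorder.hand_in())"
```

```text
the job is handed in; nothing more can be done
None
```

The red park knob was turned to its stop and sprang back to rest; the collar is keyed over the pin, fully home, and still held down with about 22 N, and the job was handed in at about 10 s on the robot's clock (the hand-in returned no verdict).

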